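# Make up the two breakfast trays

### The job

Make up the two breakfast trays: on the blue tray stand the white espresso cup in the middle of the black pad and the red-lidded jam jar in the middle of the white pad; on the yellow tray stand the white salt shaker in the middle of the black pad and the blue egg cup in the middle of the white pad. Leave the honey jar, the black pepper shaker and the grey mug where they are, and do not tip anything over on the way.

Things in the scene. Friction and masses are not known exactly. Their poses are not given: they have to be found in the camera images.
- blue_tray: loose blue serving tray on the counter, rectangular, 110 mm (its x) by 212 mm (its y), rim 14 mm high and 5 mm thick, weighs 0.8 kg; origin at the centre of its underside, z up. Two flat round pads of 88 mm diameter lie on its floor: the black pad centred at y = -51 mm, the white pad at y = +51 mm (x = 0); their tops are 8 mm above the underside. It may stand at any yaw.
- yellow_tray: loose yellow serving tray on the counter, rectangular, 110 mm (its x) by 212 mm (its y), rim 14 mm high and 5 mm thick, weighs 0.8 kg; origin at the centre of its underside, z up. Two flat round pads of 88 mm diameter lie on its floor: the black pad centred at y = -51 mm, the white pad at y = +51 mm (x = 0); their tops are 8 mm above the underside. It may stand at any yaw.
- espresso_cup: white handleless espresso cup, open at the top, 60 mm outside diameter with straight sides from 14 mm up to the rim, 56 mm tall, wall 4 mm, foot 48 mm across; about 0.13 kg. Origin at the centre of its underside, z up.
- jam_jar: jam jar, dark red with a bright red lid, round, 48 mm diameter all the way up (the lid too), 62 mm tall; about 0.16 kg. Origin at the centre of its underside, z up.
- salt: white salt shaker, round, 40 mm diameter with straight sides up to 60 mm, domed top at 75 mm; about 0.12 kg. Origin at the centre of its underside, z up.
- egg_cup: blue egg cup, 60 mm tall: round foot 44 mm across, thin stem, and an open bowl of 46 mm outside diameter with straight sides from 32 mm up to the rim at 60 mm; about 0.10 kg. Origin at the centre of its underside, z up.
- honey_jar: honey jar of the same shape and size as the jam jar (48 mm diameter, 62 mm tall), amber with a dull gold lid; not needed, stays where it is. Origin at the centre of its underside, z up.
- pepper: black pepper shaker of the same shape and size as the salt shaker (40 mm diameter, 75 mm tall); not needed, stays where it is. Origin at the centre of its underside, z up.
- mug: grey mug, 80 mm across at the rim, 92 mm tall, with a handle on its +y side; stands to one side and stays where it is. Origin at the centre of its underside, z up.
Mind the look-alikes: they are no part of the job. Of the things that look like the blue_tray, take the one that is farthest from the robot's base at the start.

How it is judged:
At the end, for the whole second after the job is handed in: Each of the four stands upright (0.1 rad) on its own pad, within 15 mm of the centre along each side of the tray, released and at rest; both trays flat and still; honey jar, pepper and mug within 30 mm of their starts (x of espresso_cup in the frame of blue_tray between -0.015 and 0.015 m and y of espresso_cup in the frame of blue_tray between -0.066 and -0.036 m and z of espresso_cup in the frame of blue_tray between 0.004 and 0.013 m and angle between each of espresso_cup, jam_jar, salt, egg_cup's own z axis and vertical below 0.1 rad and linear speed of each of espresso_cup, jam_jar, salt, egg_cup, blue_tray, yellow_tray below 0.02 m/s and contact force between each of espresso_cup, jam_jar, salt, egg_cup and the fingers below 0.05 N and x of jam_jar in the frame of blue_tray between -0.015 and 0.015 m and y of jam_jar in the frame of blue_tray between 0.036 and 0.066 m and z of jam_jar in the frame of blue_tray between 0.004 and 0.013 m and x of salt in the frame of yellow_tray between -0.015 and 0.015 m and y of salt in the frame of yellow_tray between -0.066 and -0.036 m and z of salt in the frame of yellow_tray between 0.004 and 0.013 m and x of egg_cup in the frame of yellow_tray between -0.015 and 0.015 m and y of egg_cup in the frame of yellow_tray between 0.036 and 0.066 m and z of egg_cup in the frame of yellow_tray between 0.004 and 0.013 m and angle between each of blue_tray, yellow_tray's own z axis and vertical below 0.05 rad and height (world z) of each of blue_tray, yellow_tray below 0.005 m and distance of each of honey_jar, pepper, mug from where it was at the start of the episode below 0.03 m); the robot touches nothing.
It fails at once if the honey jar, pepper shaker or mug is shifted by more than 30 mm (distance of any of honey_jar, pepper, mug from where it was at the start of the episode above 0.03 m).
It fails at once if a cup, jar or shaker is tipped over (tilted by more than 0.8 rad) (angle between any of jam_jar, honey_jar, salt, pepper, espresso_cup, egg_cup, mug's own z axis and vertical above 0.8 rad).
It also fails if it takes over 102 s, if anything falls off the work surface, if the arm or the gripper's body presses on something with over 40 N, if the wrist force passes 120 N, or if a joint passes its speed limit or range.

### The arm

A 6-joint arm with a two-finger parallel gripper is mounted at the origin on the work surface. World frame = base frame: x ahead of the robot, y to its left, z up, the work surface at z = 0. Lengths are in m, angles in rad, forces in N, time in s.
With the tool pointing down it reaches from about 0.35 to 0.975 m from the base axis. Payload 4.9 kg.
Tool frame: the origin (TCP) lies at the very end of the fingers, on their centre line; the grasp point (between the pads) lies 19 mm behind it (ctrl.grasp_offset is the distance from the TCP to the grasp point, in m); z points along the fingers, y is the line along which they close (so a half turn about z gives the same grasp; the last joint's range is limited). The gripper opens to 85 mm and grips with 20 to 120 N. Pads are 22 mm wide; open, the fingers measure 114 mm over their backs; the gripper's body (76 mm by 85 mm) begins 54 mm behind the grasp point. The pads swing forward as they close: fully open they stand 13 mm farther back than shut.
Start: joints at [1.128, 0.053, 1.613, -0, 1.476, -0.119], TCP at [0.199, 0.593, 0.231] pointing down, gripper open.
Joint ranges: [-3.01, 3.01], [-1.01, 2.22], [0.06, 2.58], [-1.02, 4.17], [0.09, 2.62], [-3.14, 3.14]. Speed limits (rad/s): [2.57, 2.57, 3.14, 3.14, 3.14, 3.14].

### API

Orientations are given as a rotation vector (axis times angle).
In Python, from station import ctrl, optics gives the robot as it stands.
- The arm moves only by the shell command python3 -m handwheel 'ROWS' [OPENING] [FORCE]. ROWS is JSON, a list of rows, each an object of numbers: "tx", "ty", "tz": the shift along the tool's x, y, z in mm; "roll": the turn about the tool's z in rad. A call has 1 to 12 rows; each row shifts and turns the commanded pose from where the row before left it, along the tool's axes as they then stand; what a row does not reach is not made up. A row lasts 1/12 s, in which the tool goes at most 41.7 mm and 7.16 degrees, less where a joint would pass 70% of its speed; a pose out of reach is approached as far as the arm can. A call with a gripper value outside its range is refused whole. OPENING is the finger opening in mm, from 0 to 85.4, set as the call begins (- or left out, the last holds). The fingers move at their own pace and stop on an object; FORCE is the grip in N (left out, the last holds). Time passes only in rows, so rows that do not move let the fingers close. It gives the time, the measured TCP pose, the force, the opening and the grip force at its end, in the units of the state.
- ctrl.get_obs(): the state, without advancing time (a new reading comes with each control period).
- optics.get_image(name): name is "side" or "top"; returns (picture, depth): 480x640x3 uint8, red, green, blue; 480x640 float32, m along the optical axis (not along the pixel's ray), 0 where there is no reading.
- optics.camera_params(name): a dict with "mtx" (3x3 intrinsics, pixels), "extrinsics" (4x4, takes a point from camera to world coordinates). Camera axes: x right, y down, z forward; pixel columns grow to the right and rows downward; lengths in m; the calibration is good to about 2 mm. A picture is of the moment at which its call begins. camera_params takes no time and is no camera call.
- ctrl.finish_job(): hands the job in; it is judged then, once.
The state is a dict: "t": time; "q": joint angles; "dq": joint speeds; "effort": joint torques, N m; "tool_pos": TCP position; "tool_rot": TCP orientation; "contact_force": force on the tool from outside, world axes, zero at the start; "wrist_torque": the same for the moment, N m; "opening": finger opening in m; "grip_force": force on a finger pad.
Only numpy, scipy, OpenCV 4.12 (cv2) and the standard library are available. Lean on these libraries where they do the work, as an engineer would, in place of code of your own. Each camera call takes 0.05 s, during which the arm holds its last target. There are 200 camera calls.

## Working session

There is one attempt and no reset: what is moved stays moved. The work goes in short steps, Python scripts to look and compute and a shell command to move; the robot and the scene stay as the last step left them, time stands still between calls to the robot, and variables do not carry over. Pictures are saved under pics/ and viewed, at most 14 in all, crops included, and the job is handed in when it is done.

```bash
ls; mkdir -p pics; python3 - <<'E'
from station import ctrl, optics
import cv2,numpy as np
for n in("top","side"):
    p,d=optics.get_image(n); cv2.imwrite(f"pics/{n}0.png",p[:,:,::-1]); np.savez(f"pics/{n}0.npz",p=p,d=d)
    c=optics.camera_params(n); print(n,c["mtx"].tolist(),np.round(c["extrinsics"],3).tolist())
o=ctrl.get_obs(); print(o)
E
```

```text
pics
top [[501.7601083854049, 0.0, 314.58322872956467], [0.0, 501.7601083854049, 232.221962132415], [0.0, 0.0, 1.0]] [[0.018, -0.988, 0.157, 0.236], [-1.0, -0.015, 0.023, 0.047], [-0.02, -0.157, -0.987, 1.203], [0.0, 0.0, 0.0, 1.0]]
side [[613.7565597729907, 0.0, 323.4807770746766], [0.0, 613.7565597729907, 243.6037253619663], [0.0, 0.0, 1.0]] [[0.789, -0.404, 0.463, -0.203], [-0.614, -0.524, 0.59, -0.723], [0.004, -0.75, -0.662, 0.925], [0.0, 0.0, 0.0, 1.0]]
{'t': 0.1, 'q': array([ 1.12801182e+00,  5.32668098e-02,  1.61413919e+00, -2.76861576e-05,
        1.47602452e+00, -1.18991123e-01]), 'dq': array([ 0.00199273, -0.00176678, -0.0032769 ,  0.00030812,  0.00112123,
        0.00039809]), 'effort': array([ 8.18314838e-04, -3.94904280e+01, -3.71363747e+01, -1.04635981e-04,
        3.81725666e-03, -7.31454918e-06]), 'tool_pos': array([0.19861177, 0.5920088 , 0.23021132]), 'tool_rot': array([-5.06312374e-01, -3.10003386e+00,  2.78535681e-03]), 'contact_force': array([-0.46011571,  0.3757373 ,  0.43943554]), 'wrist_torque': array([ 0.01302068, -0.00608182,  0.00038579]), 'grip_force': 0.0, 'opening': 0.08515727363181651}
```

View pics/top0.png

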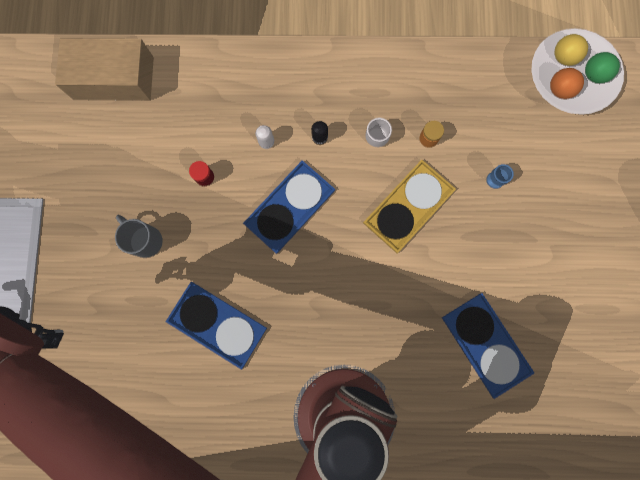

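View pics/side0.png

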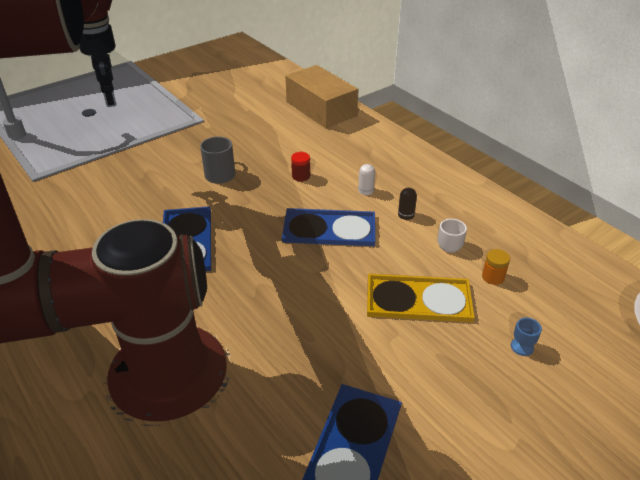

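The top view shows salt (265,135), pepper (320,131), espresso cup (379,131), honey (432,133), jam (201,173), egg cup (500,177) and mug (137,237). The blue tray farthest from the base is at (290,207) and the yellow tray is at (411,206). The side view agrees.

```bash
cat > h.py <<'E'
import numpy as np,cv2
from station import ctrl,optics
def load(n,f=None):
    if f: z=np.load(f); return z["p"],z["d"]
    return optics.get_image(n)
def ray(n,uv,z):
    c=optics.camera_params(n);K,T=c["mtx"],c["extrinsics"]
    uv=np.atleast_2d(np.float64(uv)); r=np.c_[(uv-K[:2,2])/K[[0,1],[0,1]],np.ones(len(uv))]@T[:3,:3].T
    return (T[:3,3]+r*((z-T[2,3])/r[:,2])[:,None])[:,:2]
def cloud(n,d):
    c=optics.camera_params(n);K,T=c["mtx"],c["extrinsics"]
    v,u=np.mgrid[:480,:640]
    P=np.dstack([(u-K[0,2])/K[0,0]*d,(v-K[1,2])/K[1,1]*d,d])
    return P@T[:3,:3].T+T[:3,3]
def proj(n,P):
    c=optics.camera_params(n);T=np.linalg.inv(c["extrinsics"]);q=c["mtx"]@(T[:3,:3]@P+T[:3,3]);return q[:2]/q[2]
def pads(n,p,c,w):
    """black and white pad centres of the tray around pixel c, rays onto z=8mm; bigger w as half window"""
    u,v=c;s=p[v-w:v+w,u-w:u+w].astype(int);mx,mn=s.max(2),s.min(2);out=[]
    for m in(mx<60,(mn>110)&(mx-mn<30)):
        k,_,st,ce=cv2.connectedComponentsWithStats(m.astype(np.uint8));i=1+st[1:,4].argmax()
        cn=cv2.findContours((k*0+0 if 0 else (_==i)).astype(np.uint8),0,1)[0][0][:,0,:]+[u-w,v-w]
        W=ray(n,cn,.008);e=cv2.fitEllipse((cv2.convexHull(np.float32(W*1000))))
        out.append((np.array(e[0])/1000,np.round(e[1],1)))
    return out
def things(n,p,d,L):
    P=cloud(n,d)
    for k,(u,v,h,lo) in L.items():
        w=28;Q=P[v-w:v+w,u-w:u+w].reshape(-1,3);Q=Q[(Q[:,2]>lo)&(Q[:,2]<h+.015)]
        if len(Q)<10: print(k,"few");continue
        a,r=cv2.minEnclosingCircle(np.float32(Q[:,:2]*1000))
        print(n,k,"xy",np.round(a,1),"dia",round(2*r,1),"ztop",round(float(np.percentile(Q[:,2],97)),4),len(Q))
H=dict(salt=(.075,.045),pepper=(.075,.045),espresso=(.056,.046),honey=(.062,.05),jam=(.062,.05),egg=(.06,.05),mug=(.092,.08))
E
python3 - <<'E'
from h import *
pt,dt=load("top","pics/top0.npz");ps,ds=load("side","pics/side0.npz")
T=dict(salt=(265,135),pepper=(320,131),espresso=(379,131),honey=(432,133),jam=(201,173),egg=(500,177),mug=(137,237))
S=dict(salt=(367,178),pepper=(408,203),espresso=(452,235),honey=(496,266),jam=(301,166),egg=(526,335),mug=(218,160))
things("top",pt,dt,{k:T[k]+H[k] for k in T});things("side",ps,ds,{k:S[k]+H[k] for k in S})
for n,p,cs in(("top",pt,((290,207),(411,206))),("side",ps,((330,227),(420,297)))):
  for c in cs:
    (b,eb),(w,ew)=pads(n,p,c,48 if n=="top" else 53);d=w-b
    print(n,"black",b.round(4),eb,"white",w.round(4),ew,"dist",np.hypot(*d).round(4),"ydir yaw",np.degrees(np.arctan2(d[1],d[0])).round(1))
E
```

```text
top salt xy [653.2 199.7] dia 40.0 ztop 0.0785 239
top pepper xy [665.   65.8] dia 41.3 ztop 0.0781 242
top espresso xy [668.  -75.5] dia 60.6 ztop 0.0606 188
top honey xy [ 665.9 -203. ] dia 49.4 ztop 0.0659 330
top jam xy [560.5 349.3] dia 48.7 ztop 0.0661 331
top egg xy [ 562.1 -364.2] dia 48.4 ztop 0.0634 152
top mug xy [404.3 488.7] dia 100.5 ztop 0.0951 321
side salt xy [648.2 196.8] dia 48.2 ztop 0.0741 217
side pepper xy [663.2  61.3] dia 40.7 ztop 0.0748 241
side espresso xy [665.8 -74.2] dia 70.8 ztop 0.0566 225
side honey xy [ 665.7 -206.9] dia 50.6 ztop 0.0635 349
side jam xy [556.3 347.4] dia 56.6 ztop 0.0636 208
side egg xy [ 561.4 -364.6] dia 49.7 ztop 0.0609 251
side mug xy [396.3 484.1] dia 89.9 ztop 0.0925 288
top black [0.4491 0.1712] [86.6 87. ] white [0.5266 0.1038] [86.8 87.1] dist 0.1027 ydir yaw -41.0
top black [ 0.4559 -0.1196] [84.1 85. ] white [ 0.5318 -0.1874] [85.9 87.8] dist 0.1018 ydir yaw -41.8
side black [0.4464 0.1687] [88.2 89.3] white [0.5246 0.1013] [85.5 89.5] dist 0.1032 ydir yaw -40.8
side black [ 0.4532 -0.122 ] [83.4 84.7] white [ 0.5294 -0.1892] [85.9 87. ] dist 0.1016 ydir yaw -41.4
```

```bash
cat > go.py <<'E'
import sys,numpy as np
from station import ctrl
from scipy.spatial.transform import Rotation as R
G=dict(jam=(559,348.5),salt=(652,199),espresso=(667,-75),egg=(562,-364.5),bb=(448,170),bw=(525.5,102.5),yb=(454.5,-121),yw=(530.5,-188.5))
o=ctrl.get_obs();M=R.from_rotvec(o["tool_rot"]).as_matrix()
x,y=G[sys.argv[1]];z=float(sys.argv[2]);d=np.array([x,y,z])-o["tool_pos"]*1000
yaw=np.arctan2(M[1,1],M[0,1]);dr=(np.radians(49)-yaw+np.pi/2)%np.pi-np.pi/2
print("t",round(o["t"],2),"pos",(o["tool_pos"]*1000).round(1),"need t",(M.T@d).round(1),"roll",round(-dr,3),"tilt",round(float(np.arccos(-M[2,2])),4),"open",round(o["opening"]*1000,1),"grip",round(o["grip_force"],1),"F",o["contact_force"].round(1))
E
python3 -m handwheel '[{"roll":0.098},{"roll":0.098},{"roll":0.098},{"roll":0.098},{"tx":-15,"ty":2},{"tx":-28,"ty":3},{"tx":-31,"ty":4},{"tx":-31,"ty":4},{"tx":-31,"ty":4},{"tx":-31,"ty":4},{"tx":-31,"ty":4},{"tx":-31,"ty":4}]' 85 40; python3 go.py jam 130
```

```text
t 0.1 pos [198.6 592.  230.2] need t [-419.2 -116.   100.3] roll 0.392 tilt 0.0018 open 85.2 grip 0.0 F [-0.5  0.4  0.4]$[0]: bad value
```

```bash
python3 -m handwheel '[{"tx":0,"ty":0,"tz":0,"roll":0.098},{"tx":0,"ty":0,"tz":0,"roll":0.098},{"tx":0,"ty":0,"tz":0,"roll":0.098},{"tx":0,"ty":0,"tz":0,"roll":0.098},{"tx":-15,"ty":2,"tz":0,"roll":0},{"tx":-28,"ty":3,"tz":0,"roll":0},{"tx":-31,"ty":4,"tz":0,"roll":0},{"tx":-31,"ty":4,"tz":0,"roll":0},{"tx":-31,"ty":4,"tz":0,"roll":0},{"tx":-31,"ty":4,"tz":0,"roll":0},{"tx":-31,"ty":4,"tz":0,"roll":0},{"tx":-31,"ty":4,"tz":0,"roll":0}]' 85 40; python3 go.py jam 130
```

```text
t: 1.1
tool_pos: [0.3921, 0.4622, 0.2309]
tool_rot: [1.098, 2.943, -0.001]
contact_force: [0.0, 0.2, -0.2]
opening: 0.0851
grip_force: 0.0
t 1.1 pos [392.1 462.2 230.9] need t [-200.6   23.4  100.9] roll 0.001 tilt 0.0008 open 85.1 grip 0.0 F [ 0.   0.2 -0.2]
```

```bash
python3 -m handwheel '[{"tx":-29,"ty":3,"tz":0,"roll":0},{"tx":-29,"ty":3,"tz":0,"roll":0},{"tx":-29,"ty":3,"tz":5,"roll":0},{"tx":-29,"ty":3,"tz":10,"roll":0},{"tx":-29,"ty":3,"tz":15,"roll":0},{"tx":-26,"ty":3,"tz":20,"roll":0},{"tx":-18,"ty":3,"tz":20,"roll":0},{"tx":-11,"ty":2,"tz":20,"roll":0},{"tx":0,"ty":0,"tz":10,"roll":0},{"tx":0,"ty":0,"tz":0,"roll":0},{"tx":0,"ty":0,"tz":0,"roll":0}]'; python3 go.py jam 21
```

```text
t: 2.02
tool_pos: [0.5559, 0.3501, 0.1307]
tool_rot: [-1.099, -2.942, 0.002]
contact_force: [0.6, 0.5, -0.2]
opening: 0.0852
grip_force: 0.0
t 2.02 pos [555.9 350.1 130.7] need t [ -3.5   1.  109.7] roll 0.001 tilt 0.0018 open 85.2 grip 0.0 F [ 0.6  0.5 -0.2]
```

```bash
python3 - <<'E'
from h import *
p,d=load("top");cv2.imwrite("pics/top1.png",p[100:300,120:330,::-1].repeat(2,0).repeat(2,1))
E
```

```text
(no output)
```

View pics/top1.png

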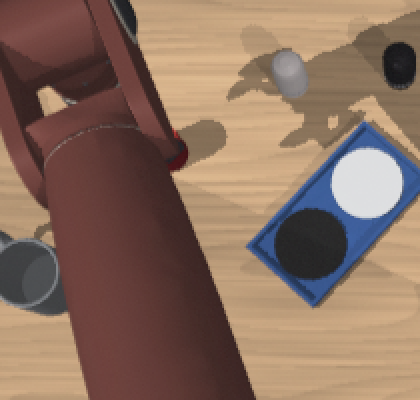

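The arm hides the jam jar from above: only the lid's edge shows, at crop (178,152). The tray hasn't moved. I'll descend.

```bash
python3 -m handwheel '[{"tx":-3.5,"ty":1,"tz":10,"roll":0},{"tx":0,"ty":0,"tz":15,"roll":0},{"tx":0,"ty":0,"tz":18,"roll":0},{"tx":0,"ty":0,"tz":18,"roll":0},{"tx":0,"ty":0,"tz":18,"roll":0},{"tx":0,"ty":0,"tz":15,"roll":0},{"tx":0,"ty":0,"tz":10,"roll":0},{"tx":0,"ty":0,"tz":5,"roll":0},{"tx":0,"ty":0,"tz":0,"roll":0},{"tx":0,"ty":0,"tz":0,"roll":0}]'; python3 go.py jam 21
python3 -m handwheel '[{"tx":0,"ty":0,"tz":0,"roll":0},{"tx":0,"ty":0,"tz":0,"roll":0},{"tx":0,"ty":0,"tz":0,"roll":0},{"tx":0,"ty":0,"tz":0,"roll":0},{"tx":0,"ty":0,"tz":0,"roll":0},{"tx":0,"ty":0,"tz":0,"roll":0},{"tx":0,"ty":0,"tz":0,"roll":0},{"tx":0,"ty":0,"tz":0,"roll":0}]' 40 30; python3 go.py bw 130
```

```text
t: 2.9
tool_pos: [0.5603, 0.3489, 0.0227]
tool_rot: [1.1, 2.942, 0.001]
contact_force: [1.0, -0.1, 0.9]
opening: 0.085
grip_force: 0.0
t 2.9 pos [560.3 348.9  22.7] need t [ 0.7 -1.2  1.7] roll -0.0 tilt 0.0007 open 85.0 grip 0.0 F [ 1.  -0.1  0.9]
t: 3.57
tool_pos: [0.561, 0.3492, 0.0237]
tool_rot: [1.1, 2.941, 0.003]
contact_force: [1.1, 1.0, 6.8]
opening: 0.0472
grip_force: 31.7
t 3.57 pos [561.  349.2  23.7] need t [-135.2 -209.2 -106.6] roll -0.0 tilt 0.0025 open 47.2 grip 31.7 F [1.1 1.  6.8]
```

```bash
python3 -m handwheel '[{"tx":0,"ty":0,"tz":-8,"roll":0},{"tx":0,"ty":0,"tz":-16,"roll":0},{"tx":0,"ty":0,"tz":-20,"roll":0},{"tx":-8,"ty":-12,"tz":-20,"roll":0},{"tx":-14,"ty":-22,"tz":-14,"roll":0},{"tx":-18,"ty":-28,"tz":-6,"roll":0},{"tx":-20,"ty":-31,"tz":0,"roll":0},{"tx":-20,"ty":-31,"tz":0,"roll":0},{"tx":-20,"ty":-31,"tz":0,"roll":0},{"tx":-18,"ty":-28,"tz":0,"roll":0},{"tx":-12,"ty":-18,"tz":0,"roll":0},{"tx":-5,"ty":-8,"tz":0,"roll":0}]'; python3 -m handwheel '[{"tx":0,"ty":0,"tz":8,"roll":0},{"tx":0,"ty":0,"tz":12,"roll":0}]';python3 go.py bw 32
```

```text
t: 4.57
tool_pos: [0.523, 0.0997, 0.1052]
tool_rot: [-1.104, -2.939, 0.003]
contact_force: [0.6, -0.5, -2.7]
opening: 0.0472
grip_force: 31.6
t: 4.73
tool_pos: [0.5254, 0.1026, 0.0866]
tool_rot: [1.101, 2.94, 0.002]
contact_force: [0.5, 0.1, -1.6]
opening: 0.0472
grip_force: 31.6
t 4.73 pos [525.4 102.6  86.6] need t [-0.1 -0.1 54.6] roll -0.001 tilt 0.0023 open 47.2 grip 31.6 F [ 0.5  0.1 -1.6]
```

```bash
python3 -m handwheel '[{"tx":0,"ty":0,"tz":12,"roll":0},{"tx":0,"ty":0,"tz":12,"roll":0},{"tx":0,"ty":0,"tz":10,"roll":0},{"tx":0,"ty":0,"tz":6,"roll":0},{"tx":0,"ty":0,"tz":3,"roll":0},{"tx":0,"ty":0,"tz":0,"roll":0},{"tx":0,"ty":0,"tz":0,"roll":0}]';python3 go.py bw 32
```

```text
t: 5.32
tool_pos: [0.525, 0.1026, 0.0434]
tool_rot: [1.1, 2.942, 0.0]
contact_force: [0.5, 0.5, -1.7]
opening: 0.0471
grip_force: 31.6
t 5.32 pos [525.  102.6  43.4] need t [-0.5  0.3 11.4] roll 0.0 tilt 0.0003 open 47.1 grip 31.6 F [ 0.5  0.5 -1.7]
```

```bash
python3 -m handwheel '[{"tx":0,"ty":0,"tz":4,"roll":0},{"tx":0,"ty":0,"tz":3,"roll":0},{"tx":0,"ty":0,"tz":2,"roll":0},{"tx":0,"ty":0,"tz":1,"roll":0},{"tx":0,"ty":0,"tz":1,"roll":0},{"tx":0,"ty":0,"tz":0,"roll":0},{"tx":0,"ty":0,"tz":0,"roll":0}]';python3 go.py bw 32
```

```text
t: 5.9
tool_pos: [0.5247, 0.1024, 0.0323]
tool_rot: [1.101, 2.942, 0.0]
contact_force: [0.2, 0.2, -1.8]
opening: 0.0472
grip_force: 31.6
t 5.9 pos [524.7 102.4  32.3] need t [-0.5  0.6  0.3] roll -0.0 tilt 0.0 open 47.2 grip 31.6 F [ 0.2  0.2 -1.8]
```

```bash
python3 -m handwheel '[{"tx":0,"ty":0,"tz":1,"roll":0},{"tx":0,"ty":0,"tz":0,"roll":0},{"tx":0,"ty":0,"tz":0,"roll":0}]'|grep -E "force|pos";python3 -m handwheel '[{"tx":0,"ty":0,"tz":1,"roll":0},{"tx":0,"ty":0,"tz":0,"roll":0},{"tx":0,"ty":0,"tz":0,"roll":0}]'|grep -E "force|pos"
```

```text
tool_pos: [0.525, 0.1024, 0.0317]
contact_force: [0.3, 0.1, -0.5]
grip_force: 31.7
tool_pos: [0.5251, 0.1024, 0.0317]
contact_force: [-4.4, -1.1, 8.1]
grip_force: 32.3
```

```bash
python3 -m handwheel '[{"tx":0,"ty":0,"tz":0,"roll":0},{"tx":0,"ty":0,"tz":0,"roll":0},{"tx":0,"ty":0,"tz":0,"roll":0},{"tx":0,"ty":0,"tz":0,"roll":0},{"tx":0,"ty":0,"tz":0,"roll":0},{"tx":0,"ty":0,"tz":0,"roll":0},{"tx":0,"ty":0,"tz":-8,"roll":0},{"tx":0,"ty":0,"tz":-20,"roll":0},{"tx":0,"ty":0,"tz":-25,"roll":0},{"tx":0,"ty":0,"tz":-25,"roll":0},{"tx":0,"ty":0,"tz":-20,"roll":0},{"tx":0,"ty":0,"tz":-2,"roll":0}]' 85;python3 go.py salt 130
```

```text
t: 7.4
tool_pos: [0.5278, 0.1026, 0.1361]
tool_rot: [1.097, 2.935, 0.006]
contact_force: [0.8, -0.2, 1.4]
opening: 0.085
grip_force: 0.0
t 7.4 pos [527.8 102.6 136.1] need t [-30.4 154.2   7.2] roll -0.0 tilt 0.0092 open 85.0 grip 0.0 F [ 0.8 -0.2  1.4]
```

```bash
python3 -m handwheel '[{"tx":-3,"ty":12,"tz":0,"roll":0},{"tx":-5,"ty":25,"tz":0,"roll":0},{"tx":-6,"ty":30,"tz":0,"roll":0},{"tx":-6,"ty":30,"tz":0,"roll":0},{"tx":-6,"ty":30,"tz":0,"roll":0},{"tx":-4,"ty":20,"tz":0,"roll":0},{"tx":-2,"ty":9,"tz":0,"roll":0},{"tx":0,"ty":0,"tz":0,"roll":0},{"tx":0,"ty":0,"tz":0,"roll":0},{"tx":0,"ty":0,"tz":0,"roll":0}]';python3 go.py salt 24
python3 - <<'E'
from h import *
p,d=load("side");cv2.imwrite("pics/side1.png",p[:,:,::-1])
E
```

```text
t: 8.23
tool_pos: [0.6502, 0.1984, 0.1298]
tool_rot: [-1.101, -2.941, 0.002]
contact_force: [-0.1, 0.0, 0.2]
opening: 0.0851
grip_force: 0.0
t 8.23 pos [650.2 198.4 129.8] need t [ -1.1   1.8 105.8] roll -0.001 tilt 0.0016 open 85.1 grip 0.0 F [-0.1  0.   0.2]
```

View pics/side1.png

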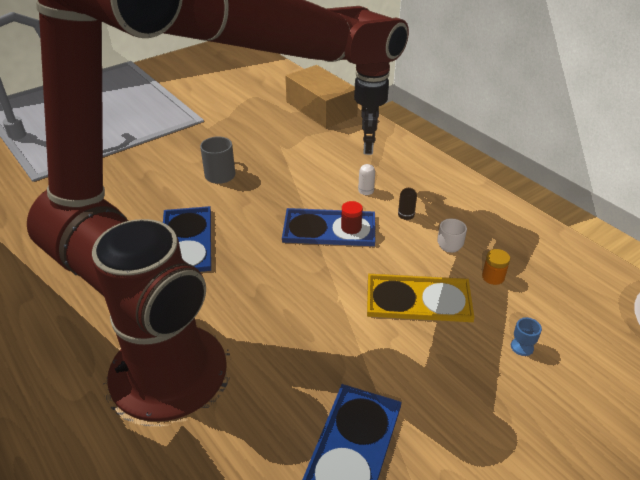

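The jam jar stands upright on the blue tray's white pad (352,218), and the gripper (369,145) is right above the salt (367,178). I'll descend and grip.

```bash
python3 -m handwheel '[{"tx":-1,"ty":1.5,"tz":8,"roll":0},{"tx":0,"ty":0,"tz":15,"roll":0},{"tx":0,"ty":0,"tz":18,"roll":0},{"tx":0,"ty":0,"tz":18,"roll":0},{"tx":0,"ty":0,"tz":18,"roll":0},{"tx":0,"ty":0,"tz":15,"roll":0},{"tx":0,"ty":0,"tz":9,"roll":0},{"tx":0,"ty":0,"tz":4,"roll":0},{"tx":0,"ty":0,"tz":0,"roll":0},{"tx":0,"ty":0,"tz":0,"roll":0}]'; python3 go.py salt 24
python3 -m handwheel '[{"tx":0,"ty":0,"tz":0,"roll":0},{"tx":0,"ty":0,"tz":0,"roll":0},{"tx":0,"ty":0,"tz":0,"roll":0},{"tx":0,"ty":0,"tz":0,"roll":0},{"tx":0,"ty":0,"tz":0,"roll":0},{"tx":0,"ty":0,"tz":0,"roll":0},{"tx":0,"ty":0,"tz":0,"roll":0},{"tx":0,"ty":0,"tz":0,"roll":0},{"tx":0,"ty":0,"tz":0,"roll":0}]' 32 30; python3 go.py yb 130
```

```text
t: 9.12
tool_pos: [0.6534, 0.1996, 0.0258]
tool_rot: [1.1, 2.942, 0.001]
contact_force: [-0.2, 0.3, 1.1]
opening: 0.0847
grip_force: 0.0
t 9.12 pos [653.4 199.6  25.8] need t [ 0.6 -1.4  1.8] roll -0.0 tilt 0.0008 open 84.7 grip 0.0 F [-0.2  0.3  1.1]
t: 9.87
tool_pos: [0.6537, 0.1998, 0.0264]
tool_rot: [1.1, 2.941, 0.001]
contact_force: [-0.0, 0.9, 5.1]
opening: 0.0396
grip_force: 30.8
t 9.87 pos [653.7 199.8  26.4] need t [ -60.2 -372.7 -104. ] roll -0.0 tilt 0.0018 open 39.6 grip 30.8 F [-0.   0.9  5.1]
```

```bash
python3 -m handwheel '[{"tx":0,"ty":0,"tz":-10,"roll":0},{"tx":0,"ty":0,"tz":-20,"roll":0},{"tx":0,"ty":0,"tz":-25,"roll":0},{"tx":0,"ty":0,"tz":-25,"roll":0},{"tx":0,"ty":0,"tz":-20,"roll":0},{"tx":-2,"ty":-10,"tz":-5,"roll":0},{"tx":-4,"ty":-22,"tz":0,"roll":0},{"tx":-5,"ty":-28,"tz":0,"roll":0},{"tx":-5,"ty":-30,"tz":0,"roll":0},{"tx":-5,"ty":-32,"tz":0,"roll":0},{"tx":-5,"ty":-32,"tz":0,"roll":0},{"tx":-5,"ty":-32,"tz":0,"roll":0}]'|tail -2; python3 -m handwheel '[{"tx":-5,"ty":-32,"tz":0,"roll":0},{"tx":-5,"ty":-32,"tz":0,"roll":0},{"tx":-5,"ty":-32,"tz":0,"roll":0},{"tx":-5,"ty":-30,"tz":0,"roll":0},{"tx":-4,"ty":-26,"tz":0,"roll":0},{"tx":-3,"ty":-20,"tz":0,"roll":0},{"tx":-2,"ty":-10,"tz":0,"roll":0},{"tx":0,"ty":-3,"tz":0,"roll":0},{"tx":0,"ty":0,"tz":10,"roll":0},{"tx":0,"ty":0,"tz":15,"roll":0},{"tx":0,"ty":0,"tz":15,"roll":0}]'|tail -2;python3 go.py yb 36
```

```text
opening: 0.0392
grip_force: 30.5
opening: 0.039
grip_force: 30.5
t 11.78 pos [ 455.3 -118.9   89.4] need t [-0.7 -2.1 53.4] roll 0.001 tilt 0.0008 open 39.0 grip 30.5 F [-0.5  0.  -1.4]
```

```bash
python3 -m handwheel '[{"tx":-1,"ty":-2,"tz":12,"roll":0},{"tx":0,"ty":0,"tz":12,"roll":0},{"tx":0,"ty":0,"tz":10,"roll":0},{"tx":0,"ty":0,"tz":6,"roll":0},{"tx":0,"ty":0,"tz":4,"roll":0},{"tx":0,"ty":0,"tz":2,"roll":0},{"tx":0,"ty":0,"tz":0,"roll":0},{"tx":0,"ty":0,"tz":0,"roll":0}]';python3 go.py yb 34
```

```text
t: 12.45
tool_pos: [0.4547, -0.1221, 0.0448]
tool_rot: [1.1, 2.942, -0.0]
contact_force: [0.2, 0.6, -1.1]
opening: 0.039
grip_force: 30.5
t 12.45 pos [ 454.7 -122.1   44.8] need t [ 0.8  0.7 10.8] roll -0.0 tilt 0.001 open 39.0 grip 30.5 F [ 0.2  0.6 -1.1]
```

```bash
python3 -m handwheel '[{"tx":0.5,"ty":0.5,"tz":4,"roll":0},{"tx":0,"ty":0,"tz":3,"roll":0},{"tx":0,"ty":0,"tz":1.5,"roll":0},{"tx":0,"ty":0,"tz":1,"roll":0},{"tx":0,"ty":0,"tz":0,"roll":0},{"tx":0,"ty":0,"tz":0,"roll":0}]'|grep -E "pos|force";python3 -m handwheel '[{"tx":0,"ty":0,"tz":1,"roll":0},{"tx":0,"ty":0,"tz":0,"roll":0},{"tx":0,"ty":0,"tz":0,"roll":0}]'|grep -E "force|pos"
```

```text
tool_pos: [0.4542, -0.1212, 0.0348]
contact_force: [1.1, -0.2, -1.7]
grip_force: 30.6
tool_pos: [0.4545, -0.1214, 0.0344]
contact_force: [-1.6, 0.6, 3.3]
grip_force: 30.8
```

```bash
python3 -m handwheel '[{"tx":0,"ty":0,"tz":0,"roll":0},{"tx":0,"ty":0,"tz":0,"roll":0},{"tx":0,"ty":0,"tz":0,"roll":0},{"tx":0,"ty":0,"tz":0,"roll":0},{"tx":0,"ty":0,"tz":0,"roll":0},{"tx":0,"ty":0,"tz":0,"roll":0},{"tx":0,"ty":0,"tz":-8,"roll":0},{"tx":0,"ty":0,"tz":-20,"roll":0},{"tx":0,"ty":0,"tz":-25,"roll":0},{"tx":0,"ty":0,"tz":-25,"roll":0},{"tx":0,"ty":0,"tz":-20,"roll":0},{"tx":0,"ty":0,"tz":-2,"roll":0}]' 85|tail -2; python3 -m handwheel '[{"tx":-6,"ty":8,"tz":0,"roll":0},{"tx":-14,"ty":18,"tz":0,"roll":0},{"tx":-19,"ty":26,"tz":0,"roll":0},{"tx":-19,"ty":26,"tz":0,"roll":0},{"tx":-19,"ty":26,"tz":0,"roll":0},{"tx":-19,"ty":26,"tz":0,"roll":0},{"tx":-17,"ty":22,"tz":0,"roll":0},{"tx":-12,"ty":15,"tz":0,"roll":0},{"tx":-5,"ty":7,"tz":0,"roll":0},{"tx":0,"ty":0,"tz":0,"roll":0},{"tx":0,"ty":0,"tz":0,"roll":0}]';python3 go.py espresso 18
python3 - <<'E'
from h import *
p,d=load("side");cv2.imwrite("pics/side2.png",p[:,:,::-1])
E
```

```text
opening: 0.0853
grip_force: 0.0
t: 15.12
tool_pos: [0.6655, -0.0749, 0.1321]
tool_rot: [-1.099, -2.94, 0.001]
contact_force: [-0.6, -0.1, -0.6]
opening: 0.0846
grip_force: 0.0
t 15.12 pos [665.5 -74.9 132.1] need t [ -1.5   1.1 114. ] roll 0.0 tilt 0.0031 open 84.6 grip 0.0 F [-0.6 -0.1 -0.6]
```

View pics/side2.png

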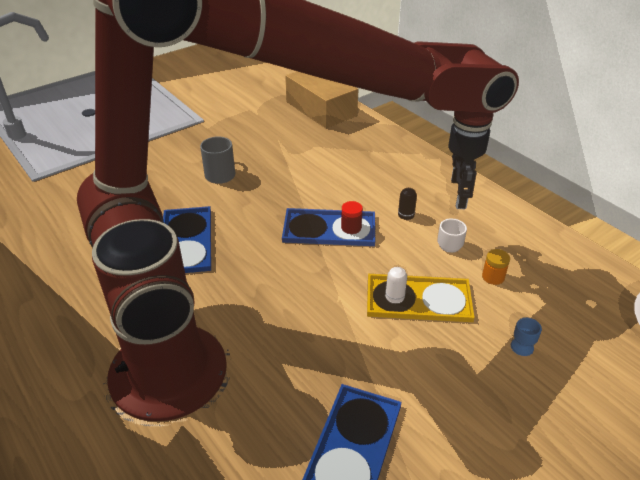

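The salt stands upright on the yellow tray's black pad (396,285), and the gripper (465,200) is over the espresso cup (452,235).

```bash
python3 -m handwheel '[{"tx":-1,"ty":0.5,"tz":8,"roll":0},{"tx":0,"ty":0,"tz":15,"roll":0},{"tx":0,"ty":0,"tz":18,"roll":0},{"tx":0,"ty":0,"tz":18,"roll":0},{"tx":0,"ty":0,"tz":18,"roll":0},{"tx":0,"ty":0,"tz":18,"roll":0},{"tx":0,"ty":0,"tz":11,"roll":0},{"tx":0,"ty":0,"tz":5,"roll":0},{"tx":0,"ty":0,"tz":0,"roll":0},{"tx":0,"ty":0,"tz":0,"roll":0}]'|grep force; python3 go.py espresso 19
python3 -m handwheel '[{"tx":0,"ty":0,"tz":0,"roll":0},{"tx":0,"ty":0,"tz":0,"roll":0},{"tx":0,"ty":0,"tz":0,"roll":0},{"tx":0,"ty":0,"tz":0,"roll":0},{"tx":0,"ty":0,"tz":0,"roll":0},{"tx":0,"ty":0,"tz":0,"roll":0},{"tx":0,"ty":0,"tz":0,"roll":0},{"tx":0,"ty":0,"tz":0,"roll":0}]' 52 30; python3 go.py bb 130
```

```text
contact_force: [-0.1, -0.4, 0.2]
grip_force: 0.0
t 16.0 pos [667.5 -75.7  23. ] need t [0.8 0.1 4. ] roll -0.0 tilt 0.0002 open 85.1 grip 0.0 F [-0.1 -0.4  0.2]
t: 16.67
tool_pos: [0.6688, -0.0758, 0.0247]
tool_rot: [1.099, 2.94, 0.001]
contact_force: [-0.6, 0.4, 6.3]
opening: 0.0587
grip_force: 33.0
t 16.67 pos [668.8 -75.8  24.7] need t [ 327.7   40.7 -106.1] roll -0.0 tilt 0.003 open 58.7 grip 33.0 F [-0.6  0.4  6.3]
```

```bash
python3 -m handwheel '[{"tx":0,"ty":0,"tz":-8,"roll":0},{"tx":0,"ty":0,"tz":-20,"roll":0},{"tx":0,"ty":0,"tz":-25,"roll":0},{"tx":0,"ty":0,"tz":-25,"roll":0},{"tx":0,"ty":0,"tz":-25,"roll":0},{"tx":10,"ty":1,"tz":-8,"roll":0},{"tx":20,"ty":3,"tz":0,"roll":0},{"tx":26,"ty":4,"tz":0,"roll":0},{"tx":30,"ty":4,"tz":0,"roll":0},{"tx":30,"ty":4,"tz":0,"roll":0},{"tx":30,"ty":4,"tz":0,"roll":0},{"tx":30,"ty":4,"tz":0,"roll":0}]'|tail -2; python3 -m handwheel '[{"tx":30,"ty":4,"tz":0,"roll":0},{"tx":30,"ty":4,"tz":0,"roll":0},{"tx":30,"ty":4,"tz":0,"roll":0},{"tx":26,"ty":2,"tz":0,"roll":0},{"tx":20,"ty":1,"tz":0,"roll":0},{"tx":11,"ty":1,"tz":0,"roll":0},{"tx":4,"ty":0,"tz":0,"roll":0},{"tx":0,"ty":0,"tz":0,"roll":0},{"tx":0,"ty":0,"tz":0,"roll":0}]'|tail -2;python3 go.py bb 34
```

```text
opening: 0.0587
grip_force: 32.7
opening: 0.0587
grip_force: 32.7
t 18.42 pos [447.3 168.9 133.6] need t [ 0.2  1.3 99.6] roll -0.0 tilt 0.0004 open 58.7 grip 32.7 F [-0.6 -0.1 -2.1]
```

```bash
python3 -m handwheel '[{"tx":0,"ty":1,"tz":8,"roll":0},{"tx":0,"ty":0,"tz":15,"roll":0},{"tx":0,"ty":0,"tz":18,"roll":0},{"tx":0,"ty":0,"tz":18,"roll":0},{"tx":0,"ty":0,"tz":15,"roll":0},{"tx":0,"ty":0,"tz":10,"roll":0},{"tx":0,"ty":0,"tz":6,"roll":0},{"tx":0,"ty":0,"tz":4,"roll":0},{"tx":0,"ty":0,"tz":2,"roll":0},{"tx":0,"ty":0,"tz":0,"roll":0},{"tx":0,"ty":0,"tz":0,"roll":0}]'|grep force; python3 go.py bb 32; python3 -m handwheel '[{"tx":0,"ty":0,"tz":2,"roll":0},{"tx":0,"ty":0,"tz":0,"roll":0},{"tx":0,"ty":0,"tz":0,"roll":0}]'|grep -E "force|pos"
```

```text
contact_force: [-0.3, 0.1, -2.1]
grip_force: 32.7
t 19.33 pos [448.4 170.1  38.6] need t [ 0.2 -0.4  6.6] roll -0.0 tilt 0.0014 open 58.3 grip 32.7 F [-0.3  0.1 -2.1]
tool_pos: [0.4479, 0.1701, 0.0361]
contact_force: [1.2, 0.2, -1.4]
grip_force: 32.7
```

```bash
python3 -m handwheel '[{"tx":0,"ty":0,"tz":2,"roll":0},{"tx":0,"ty":0,"tz":1,"roll":0},{"tx":0,"ty":0,"tz":0,"roll":0},{"tx":0,"ty":0,"tz":0,"roll":0}]'|grep -E "force|pos"; python3 -m handwheel '[{"tx":0,"ty":0,"tz":1,"roll":0},{"tx":0,"ty":0,"tz":0,"roll":0},{"tx":0,"ty":0,"tz":0,"roll":0}]'|grep -E "force|pos"
```

```text
tool_pos: [0.4477, 0.1701, 0.0328]
contact_force: [0.3, 0.4, -1.6]
grip_force: 32.7
tool_pos: [0.4477, 0.1701, 0.0327]
contact_force: [-3.3, -0.7, 6.6]
grip_force: 33.3
```

```bash
python3 -m handwheel '[{"tx":0,"ty":0,"tz":0,"roll":0},{"tx":0,"ty":0,"tz":0,"roll":0},{"tx":0,"ty":0,"tz":0,"roll":0},{"tx":0,"ty":0,"tz":0,"roll":0},{"tx":0,"ty":0,"tz":0,"roll":0},{"tx":0,"ty":0,"tz":0,"roll":0},{"tx":0,"ty":0,"tz":-8,"roll":0},{"tx":0,"ty":0,"tz":-20,"roll":0},{"tx":0,"ty":0,"tz":-25,"roll":0},{"tx":0,"ty":0,"tz":-25,"roll":0},{"tx":0,"ty":0,"tz":-20,"roll":0},{"tx":0,"ty":0,"tz":-4,"roll":0}]' 85|tail -2; python3 -m handwheel '[{"tx":-8,"ty":-6,"tz":0,"roll":0},{"tx":-16,"ty":-12,"tz":0,"roll":0},{"tx":-24,"ty":-18,"tz":0,"roll":0},{"tx":-24,"ty":-18,"tz":0,"roll":0},{"tx":-24,"ty":-18,"tz":0,"roll":0},{"tx":-24,"ty":-18,"tz":0,"roll":0},{"tx":-24,"ty":-18,"tz":0,"roll":0},{"tx":-24,"ty":-18,"tz":0,"roll":0},{"tx":-24,"ty":-18,"tz":0,"roll":0},{"tx":-24,"ty":-18,"tz":0,"roll":0},{"tx":-24,"ty":-18,"tz":0,"roll":0},{"tx":-24,"ty":-18,"tz":0,"roll":0}]'|tail -2; python3 -m handwheel '[{"tx":-24,"ty":-18,"tz":0,"roll":0},{"tx":-24,"ty":-18,"tz":0,"roll":0},{"tx":-24,"ty":-18,"tz":0,"roll":0},{"tx":-24,"ty":-18,"tz":0,"roll":0},{"tx":-24,"ty":-18,"tz":0,"roll":0},{"tx":-24,"ty":-18,"tz":0,"roll":0},{"tx":-16,"ty":-13,"tz":0,"roll":0},{"tx":-9,"ty":-8,"tz":0,"roll":0},{"tx":-3,"ty":-2,"tz":0,"roll":0},{"tx":0,"ty":0,"tz":0,"roll":0},{"tx":0,"ty":0,"tz":0,"roll":0}]'|tail -2;python3 go.py egg 25
python3 - <<'E'
from h import *
p,d=load("side");cv2.imwrite("pics/side3.png",p[:,:,::-1])
E
```

```text
opening: 0.0853
grip_force: 0.0
opening: 0.0849
grip_force: 0.0
opening: 0.0852
grip_force: 0.0
t 23.08 pos [ 560.2 -363.3  132.8] need t [ -2.4   0.3 107.8] roll 0.0 tilt 0.0021 open 85.2 grip 0.0 F [ 0.4  0.3 -0.1]
```

View pics/side3.png

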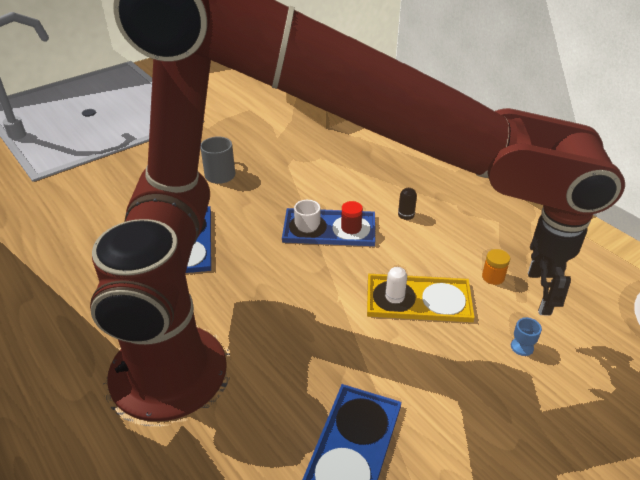

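The espresso cup (307,216) and jam jar (352,217) stand on the blue tray, and the gripper (553,295) is above the egg cup (526,335).

```bash
python3 -m handwheel '[{"tx":-2,"ty":0,"tz":8,"roll":0},{"tx":0,"ty":0,"tz":15,"roll":0},{"tx":0,"ty":0,"tz":18,"roll":0},{"tx":0,"ty":0,"tz":18,"roll":0},{"tx":0,"ty":0,"tz":18,"roll":0},{"tx":0,"ty":0,"tz":15,"roll":0},{"tx":0,"ty":0,"tz":10,"roll":0},{"tx":0,"ty":0,"tz":5,"roll":0},{"tx":0,"ty":0,"tz":0,"roll":0},{"tx":0,"ty":0,"tz":0,"roll":0}]'|grep force; python3 go.py egg 25
python3 -m handwheel '[{"tx":0,"ty":0,"tz":0,"roll":0},{"tx":0,"ty":0,"tz":0,"roll":0},{"tx":0,"ty":0,"tz":0,"roll":0},{"tx":0,"ty":0,"tz":0,"roll":0},{"tx":0,"ty":0,"tz":0,"roll":0},{"tx":0,"ty":0,"tz":0,"roll":0},{"tx":0,"ty":0,"tz":0,"roll":0},{"tx":0,"ty":0,"tz":0,"roll":0},{"tx":0,"ty":0,"tz":0,"roll":0}]' 38 25; python3 go.py yw 130
```

```text
contact_force: [-0.2, -0.5, 0.2]
grip_force: 0.0
t 23.97 pos [ 562.6 -365.8   27.1] need t [1.3 0.6 2.1] roll -0.0 tilt 0.0005 open 85.2 grip 0.0 F [-0.2 -0.5  0.2]
t: 24.72
tool_pos: [0.5631, -0.3662, 0.0281]
tool_rot: [1.1, 2.941, -0.001]
contact_force: [-0.2, 0.5, 5.5]
opening: 0.0455
grip_force: 26.2
t 24.72 pos [ 563.1 -366.2   28.1] need t [ 140.9  112.7 -102.1] roll -0.0 tilt 0.0021 open 45.5 grip 26.2 F [-0.2  0.5  5.5]
```

```bash
python3 -m handwheel '[{"tx":0,"ty":0,"tz":-8,"roll":0},{"tx":0,"ty":0,"tz":-20,"roll":0},{"tx":0,"ty":0,"tz":-25,"roll":0},{"tx":0,"ty":0,"tz":-25,"roll":0},{"tx":8,"ty":6,"tz":-12,"roll":0},{"tx":18,"ty":14,"tz":0,"roll":0},{"tx":25,"ty":20,"tz":0,"roll":0},{"tx":25,"ty":20,"tz":0,"roll":0},{"tx":25,"ty":20,"tz":0,"roll":0},{"tx":21,"ty":17,"tz":0,"roll":0},{"tx":13,"ty":11,"tz":0,"roll":0},{"tx":5,"ty":5,"tz":0,"roll":0}]'|tail -2; python3 -m handwheel '[{"tx":0,"ty":0,"tz":0,"roll":0},{"tx":0,"ty":0,"tz":8,"roll":0},{"tx":0,"ty":0,"tz":15,"roll":0},{"tx":0,"ty":0,"tz":18,"roll":0},{"tx":0,"ty":0,"tz":15,"roll":0},{"tx":0,"ty":0,"tz":10,"roll":0},{"tx":0,"ty":0,"tz":5,"roll":0},{"tx":0,"ty":0,"tz":0,"roll":0},{"tx":0,"ty":0,"tz":0,"roll":0}]'|tail -2;python3 go.py yw 36
```

```text
opening: 0.0455
grip_force: 26.0
opening: 0.0457
grip_force: 26.0
t 26.47 pos [ 531.1 -189.2   45.9] need t [0.9 0.1 9.9] roll -0.001 tilt 0.0002 open 45.7 grip 26.0 F [ 0.7 -0.7 -1.3]
```

```bash
python3 -m handwheel '[{"tx":0.5,"ty":0,"tz":4,"roll":0},{"tx":0,"ty":0,"tz":3,"roll":0},{"tx":0,"ty":0,"tz":2,"roll":0},{"tx":0,"ty":0,"tz":0,"roll":0},{"tx":0,"ty":0,"tz":0,"roll":0}]'|grep -E "force|pos"; python3 -m handwheel '[{"tx":0,"ty":0,"tz":1,"roll":0},{"tx":0,"ty":0,"tz":0,"roll":0},{"tx":0,"ty":0,"tz":0,"roll":0}]'|grep -E "force|pos"
```

```text
tool_pos: [0.5304, -0.1881, 0.0368]
contact_force: [-0.7, 0.2, -1.3]
grip_force: 26.0
tool_pos: [0.5307, -0.1883, 0.0362]
contact_force: [0.5, 0.5, 0.1]
grip_force: 26.0
```

Contact is just starting, so I'll go 0.5 mm further, release, rise and clear the view.

```bash
python3 -m handwheel '[{"tx":0,"ty":0,"tz":0.5,"roll":0},{"tx":0,"ty":0,"tz":0,"roll":0},{"tx":0,"ty":0,"tz":0,"roll":0}]'|grep -E "force|pos"; python3 -m handwheel '[{"tx":0,"ty":0,"tz":0,"roll":0},{"tx":0,"ty":0,"tz":0,"roll":0},{"tx":0,"ty":0,"tz":0,"roll":0},{"tx":0,"ty":0,"tz":0,"roll":0},{"tx":0,"ty":0,"tz":0,"roll":0},{"tx":0,"ty":0,"tz":0,"roll":0},{"tx":0,"ty":0,"tz":-8,"roll":0},{"tx":0,"ty":0,"tz":-20,"roll":0},{"tx":0,"ty":0,"tz":-25,"roll":0},{"tx":0,"ty":0,"tz":-25,"roll":0},{"tx":0,"ty":0,"tz":-25,"roll":0},{"tx":0,"ty":0,"tz":-20,"roll":0}]' 85|tail -2; python3 -m handwheel '[{"tx":-12,"ty":-12,"tz":-10,"roll":0},{"tx":-18,"ty":-18,"tz":0,"roll":0},{"tx":-18,"ty":-18,"tz":0,"roll":0},{"tx":-18,"ty":-18,"tz":0,"roll":0},{"tx":-18,"ty":-18,"tz":0,"roll":0},{"tx":-18,"ty":-18,"tz":0,"roll":0},{"tx":-18,"ty":-18,"tz":0,"roll":0},{"tx":-18,"ty":-18,"tz":0,"roll":0},{"tx":-18,"ty":-18,"tz":0,"roll":0},{"tx":-18,"ty":-18,"tz":0,"roll":0},{"tx":-10,"ty":-10,"tz":0,"roll":0},{"tx":0,"ty":0,"tz":0,"roll":0}]'|grep -E "pos|open"
python3 - <<'E'
from h import *
p,d=load("top");cv2.imwrite("pics/top9.png",p[:,:,::-1]);np.savez("pics/top9.npz",p=p,d=d)
p,d=load("side");cv2.imwrite("pics/side9.png",p[:,:,::-1]);np.savez("pics/side9.npz",p=p,d=d)
E
```

```text
tool_pos: [0.5308, -0.1883, 0.0361]
contact_force: [-0.8, 1.9, 6.2]
grip_force: 26.4
opening: 0.085
grip_force: 0.0
tool_pos: [0.5481, -0.4507, 0.1688]
opening: 0.0851
```

View pics/top9.png

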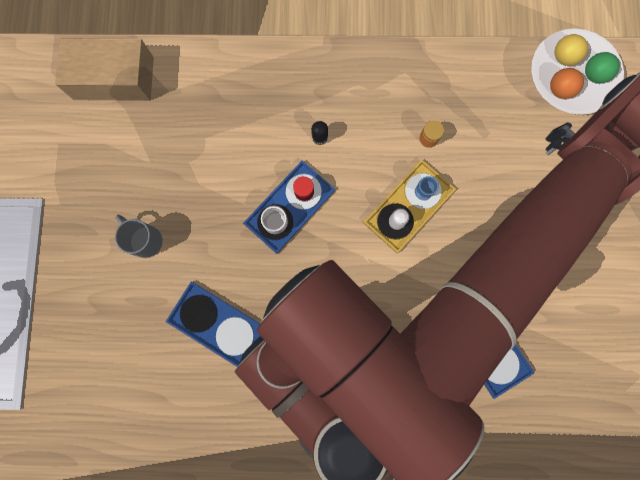

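View pics/side9.png

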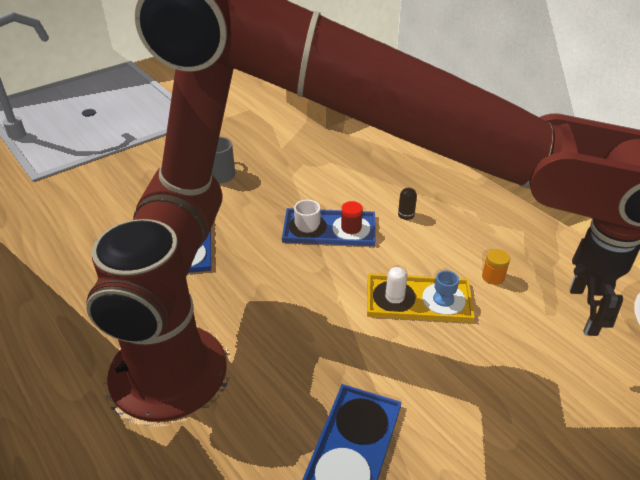

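All four stand upright: espresso (274,220), jam (303,188), salt (398,219) and egg cup (427,187) in the top view. The trays, honey, pepper and mug look unmoved. One numeric check before handing in.

```bash
python3 - <<'E'
from h import *
for n,L in(("top",dict(espresso=(274,218,.064,.054),jam=(303,188,.07,.058),salt=(399,217,.083,.053),egg=(428,186,.068,.058))),("side",dict(espresso=(307,216,.064,.054),jam=(352,216,.07,.058),salt=(397,285,.083,.053),egg=(446,286,.068,.058)))):
    p,d=load(n,f"pics/{n}9.npz");things(n,p,d,L)
    p0,_=load(n,f"pics/{n}0.npz")
    # tray shift: mask centroids of tray blue/yellow rim before/after through edges of tray extents
    for nm,w in(("blue",(235,150,345,260)),("yellow",(358,150,465,260))) if n=="top" else (("blue",(275,195,385,255)),("yellow",(360,262,480,330))):
        r=[]
        for q in(p0,p):
            s=cv2.cvtColor(q[w[1]:w[3],w[0]:w[2]],cv2.COLOR_RGB2HSV);m=cv2.inRange(s,(105,150,30),(118,255,255)) if nm=="blue" else cv2.inRange(s,(21,150,60),(30,255,255))
            h=cv2.findContours(m,0,1)[0];h=max(h,key=cv2.contourArea);r.append(np.round(cv2.minAreaRect(h)[0]+(cv2.minAreaRect(h)[2],),1))
        print(n,nm,"before/after px,angle",r)
E
```

```text
top espresso xy [469.8 148. ] dia 121.0 ztop 0.0726 205
top jam xy [503.9 123.6] dia 106.2 ztop 0.0742 360
top salt xy [ 476.8 -144.7] dia 104.6 ztop 0.0853 294
top egg xy [ 503.8 -163.4] dia 115.6 ztop 0.0798 160
top blue before/after px,angle [array([59.7, 50.1, 42.7]), array([66.8, 67.2, 45. ])]
top yellow before/after px,angle [array([51.4, 55.6, 42.9]), array([51.3, 55.5, 42.7])]
side espresso xy [445.3 167.7] dia 66.0 ztop 0.0652 208
side jam xy [525.  100.1] dia 53.7 ztop 0.0713 276
side salt xy [ 451.5 -125.4] dia 39.1 ztop 0.0826 341
side egg xy [ 528.5 -190.2] dia 50.8 ztop 0.0686 217
side blue before/after px,angle [array([53.5, 32. , 90. ]), array([55.5, 25. , 90. ])]
side yellow before/after px,angle [array([60.5, 35.4,  3. ]), array([60.8, 35.4,  3. ])]
```

In the side camera's frame, all four are within about 4 mm of their pad centres and at the right heights. The blue tray's rim mask is cut up by the things standing on it, but its corners at (304,161), (336,188) and (278,252) are the same in both top views. Handing in.

```bash
python3 -c "
from station import ctrl
print(ctrl.get_obs()['t'],ctrl.finish_job())"
```

```text
the job is handed in; nothing more can be done
29.4833 None
```

I handed the job in at 29.5 s with the espresso cup, jam jar, salt shaker and egg cup upright on their pads, each within about 4 mm of centre by the side camera, and the honey jar, pepper and mug looking unmoved in the last pictures; no verdict was shown.

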